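Check the vacuum pump's oil with its dipstick

TASK

Check the vacuum pump's oil: lift the wiped dipstick off the hook of the small stand, push it down the dipstick tube of the pump until its collar stops on the tube's mouth, then draw it right out again and hold it level in clear air, 15 cm or more above the bench, so that the oil mark near its tip can be read. Finish still holding it level and still, touching nothing else; leave the other things on the bench where they stand.

Things in the scene. Friction and masses are not known exactly. Their poses are not given: they have to be found in the camera images.
- dipstick: the dipstick, 160 mm long, about 80 g: round steel rod 7 mm thick, 110 mm long; steel collar 30 mm across at z = 0 to 8 mm; above it a flat black loop handle, 34 mm wide (y), 10 mm thick (x), z = 8 to 50 mm. Origin: centre of the collar's underside, which seats on the tube. z runs along the rod towards the handle. It hangs upright and loose on the hook
- dipstick_tip (a point): the round tip of the dipstick's rod, 110 mm below the collar's underside; two dark grooves lie near it
- dipstick_handle (a point): centre of the handle's eye (18 mm wide, 26 mm tall), 29 mm above the collar's underside. The hook passes through the eye along x; the handle's two outer edges, 34 mm apart in y, are free to be gripped here from above, a finger on either side of the hook. Axes as the dipstick's
- stand: small laboratory stand, fixed: base plate 185 x 125 x 10 mm with a shallow drip dish, post 12 mm thick and 220 mm high, 85 mm to +x of the origin. Origin: on the bench straight below the hanging dipstick. From the post a 5 mm thick steel hook runs level to -x
- hook_seat (a point): top of the level hook where the handle hangs, 190 mm above the bench (axes as the stand's). 18 mm farther to -x the hook turns up and ends 26 mm from here, 9 mm above this height. To free the dipstick lift it 15 mm (13 to 18), draw it 45 mm or more to -x, then up. At this height only the post is near
- pump: grey rotary vacuum pump, fixed, 325 x 125 mm, 163 mm high. Origin: on the bench below the dipstick tube's axis. The oil case, 100 x 120 mm, 108 mm high, is centred on it; pump head and motor lie to +x. On the case's top a filler cap, 32 mm across, 123 mm high, stands at x = 26, y = 40 mm, to be left alone
- tube_mouth (a point): centre of the mouth of the dipstick tube, an open upright steel tube, 145 mm above the bench, 37 mm above the oil case; z up. The mouth is 29 mm wide outside, 23 mm inside, and narrows within 17 mm of depth to a 12 mm bore, deep enough for the whole rod. The collar's flat underside comes to rest on the rim
- beaker: glass beaker 66 mm across, 85 mm high; a bystander, origin under its centre
- amber_bottle: brown bottle 60 mm across, 150 mm high; a bystander, origin under its centre
- jar: white jar 52 mm across, 65 mm high; a bystander, origin under its centre
- spanner: steel spanner 170 mm long, lying flat; a bystander, origin under its middle
- oil_bottle: white bottle with a black cap, 68 mm across, 170 mm high; a bystander, origin under its centre
- dish: white porcelain bowl 90 mm across, 35 mm high; a bystander, origin under its centre
- sample_jar: brown jar 64 mm across, 90 mm high; a bystander, origin under its centre

How it is judged:
By the outcome, as a careful person would: the job done as asked, in the order asked, and still so for the second after the job is handed in, while the arm keeps its last pose, push and grip.
It also fails if it takes over 54 s, if anything falls off the work surface, if the arm or the gripper's body presses on something with over 40 N, if the wrist force passes 120 N, or if a joint passes its speed limit or range.

ROBOT

A 7-joint arm with a two-finger parallel gripper is mounted at the origin on the work surface. World frame = base frame: x ahead of the robot, y to its left, z up, the work surface at z = 0. Lengths are in m, angles in rad, forces in N, time in s.
With the tool pointing down it reaches from about 0.425 to 0.875 m from the base axis. Payload 8.4 kg.
Tool frame: the origin (TCP) lies midway between the tips of the shut fingers; the grasp point (between the pads) lies 19 mm behind it; z points along the fingers, y is the line along which they close (so a half turn about z gives the same grasp; the last joint's range is limited). The gripper opens to 85 mm and grips with 20 to 120 N. Pads are 22 mm wide; open, the fingers measure 114 mm over their backs; the gripper's body (76 mm by 85 mm) begins 54 mm behind the grasp point. The pads swing forward as they close: fully open they stand 13 mm farther back than shut.
Start: joints at [-0.099, 0.333, 0.04, 1.465, -0.013, 1.343, -0.059], TCP at [0.65, -0, 0.231] pointing down, gripper open.
Joint ranges: [-2.58, 2.58], [-0.38, 2.09], [-1.3, 1.39], [0.25, 2.4], [-1.5, 4.64], [0.08, 2.09], [-2.65, 2.65]. Speed limits (rad/s): [2.22, 2.22, 2.79, 2.79, 3.14, 3.14, 3.14].

INTERFACE

Orientations are given as a unit quaternion [x, y, z, w].
In Python, from workcell import ctrl, optics gives the robot as it stands.
- The arm moves only by the shell command python3 -m crank 'ROWS' [FORCE]. ROWS is JSON, a list of rows, each an object with "claw": the closure, from -1 (fully open) to 1 (shut), so that 0 is half open; "offset": the shift along the tool's x, y, z each as a share of 0.04 m, from -1 to 1, a list of three; "turn": the turn about the tool's z as a share of 4 degrees, from -1 to 1. A call has 1 to 10 rows; each row shifts and turns the commanded pose from where the row before left it, along the tool's axes as they then stand; what a row does not reach is not made up. A row lasts 1/10 s, in which the tool goes at most 50 mm and 8.59 degrees, less where a joint would pass 70% of its speed; a pose out of reach is approached as far as the arm can. A call with a number of a shift or a turn outside -1 to 1 is refused whole. A call with a gripper value outside its range is refused whole. The fingers move at their own pace and stop on an object; FORCE is the grip in N (left out, the last holds). Time passes only in rows, so rows that do not move let the fingers close. It gives the time, the measured TCP pose, the force, the opening and the grip force at its end, in the units of the state.
- ctrl.observe(): the state, without advancing time (a new reading comes with each control period).
- optics.get_image(name): name is "scene" or "side" or "wrist"; returns the picture (420x560x3 uint8, blue, green, red); there is no depth.
- optics.camera_info(name): a dict with "fov_y" (degrees; the focal length in pixels is half the picture's height over the tangent of half this angle, whatever the lens; pixels are square), "cx", "cy" (the principal point, pixels), "world_to_cam" (4x4, takes a point from world to camera coordinates); the wrist camera has in their place "T_tool_cam" (4x4, takes a point from camera to tool coordinates, whose origin is the TCP and whose axes are the flange's). Camera axes: x right, y down, z forward; pixel columns grow to the right and rows downward; lengths in m; the calibration is good to about 2 mm. A picture is of the moment at which its call begins: read the wrist's pose just before it. camera_info takes no time and is no camera call.
- ctrl.job_done(): hands the job in; it is judged then, once.
The state is a dict: "time_s": time; "qpos": joint angles; "qvel": joint speeds; "tau": joint torques, N m; "tool_pos": TCP position; "ee_rot": TCP orientation; "ft_force": force on the tool from outside, world axes, zero at the start; "wrist_torque": the same for the moment, N m; "finger_gap": finger opening in m; "grasp_force": force on a finger pad.
Only numpy, scipy, OpenCV 4.12 (cv2) and the standard library are available. Lean on these libraries where they do the work, as an engineer would, in place of code of your own. Each camera call takes 0.05 s, during which the arm holds its last target. There are 200 camera calls.

## Working session

There is one attempt and no reset: what is moved stays moved. The work goes in short steps, Python scripts to look and compute and a shell command to move; the robot and the scene stay as the last step left them, time stands still between calls to the robot, and variables do not carry over. Pictures are saved under pics/ and viewed, at most 10 in all, crops included, and the job is handed in when it is done.

```bash
mkdir -p pics; ls; python3 - <<'E'
from workcell import ctrl, optics
import cv2, numpy as np
s=ctrl.observe(); print({k:np.round(v,3).tolist() for k,v in s.items()})
for n in ("scene","side"):
    cv2.imwrite(f"pics/{n}0.png",optics.get_image(n)); i=optics.camera_info(n); print(n,i["fov_y"],i["cx"],i["cy"],np.round(i["world_to_cam"],3).tolist(),[k for k in i])
print(optics.camera_info("wrist"))
E
```

```text
pics
{'time_s': 0.0, 'qpos': [-0.099, 0.334, 0.04, 1.466, -0.013, 1.343, -0.059], 'qvel': [0.001, 0.001, -0.0, 0.0, -0.0, 0.0, -0.001], 'tau': [0.0, -65.855, 1.366, -40.555, 0.017, 0.013, -0.0], 'tool_pos': [0.65, -0.0, 0.23], 'ee_rot': [0.707, 0.707, -0.001, -0.001], 'ft_force': [0.286, -0.394, 0.437], 'wrist_torque': [0.039, 0.001, 0.034], 'grasp_force': 0.0, 'finger_gap': 0.085}
scene 54.178500579713706 282.09287532313937 217.41376420983408 [[-0.787, 0.617, -0.012, 0.45], [0.408, 0.504, -0.761, -0.135], [-0.463, -0.604, -0.648, 1.526], [0.0, 0.0, 0.0, 1.0]] ['fov_y', 'cx', 'cy', 'world_to_cam']
side 54.08867532578847 278.335048966733 205.62900425844097 [[0.99, -0.141, 0.018, -0.574], [-0.062, -0.539, -0.84, 0.158], [0.128, 0.831, -0.542, 1.137], [0.0, 0.0, 0.0, 1.0]] ['fov_y', 'cx', 'cy', 'world_to_cam']
{'fov_y': 65.47851597457549, 'cx': 284.3148733149453, 'cy': 200.52226625109563, 'T_tool_cam': array([[ 2.80413430e-04, -9.51580594e-01, -3.07399243e-01,
         7.87430299e-02],
       [ 9.99999872e-01,  3.95951766e-04, -3.13490110e-04,
        -3.58406266e-05],
       [ 4.20026378e-04, -3.07399115e-01,  9.51580584e-01,
        -1.42181897e-01],
       [ 0.00000000e+00,  0.00000000e+00,  0.00000000e+00,
         1.00000000e+00]])}
```

View pics/scene0.png

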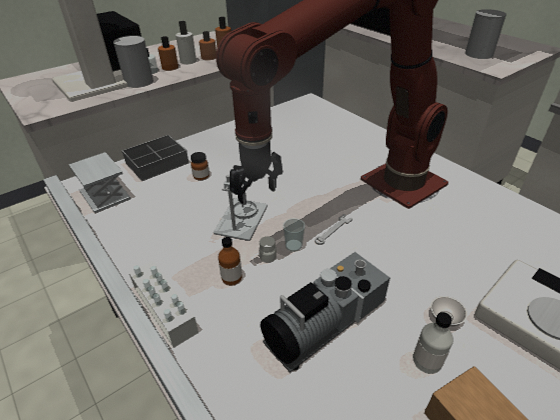

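View pics/side0.png

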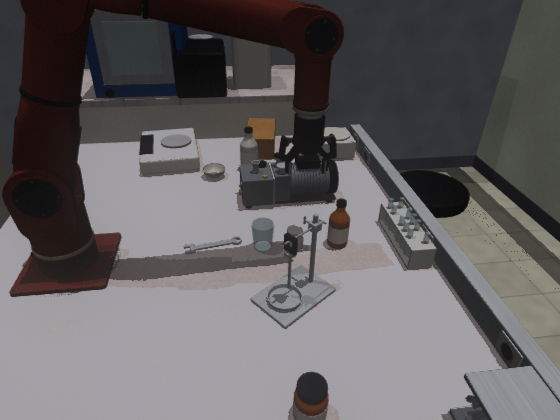

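Scene view: the stand is at about (240,215), with the black handle near (237,185). The pump's tube mouth is near (361,266). Side view: the handle is at (291,243), the post at (314,222) and the pump case at (257,185). I'll zoom in on both.

```bash
cat > h.py <<'E'
from workcell import ctrl, optics
import cv2, numpy as np
from scipy.spatial.transform import Rotation as R
def ray(n,u,v,st=None):
    i=optics.camera_info(n); f=210/np.tan(np.radians(i["fov_y"])/2)
    d=np.array([(u-i["cx"])/f,(v-i["cy"])/f,1])
    if n=="wrist":
        T=np.eye(4);T[:3,:3]=R.from_quat(st["ee_rot"]).as_matrix();T[:3,3]=st["tool_pos"];T=T@i["T_tool_cam"]
    else: T=np.linalg.inv(i["world_to_cam"])
    d=T[:3,:3]@d; return T[:3,3],d/np.linalg.norm(d)
def plane(n,u,v,z,st=None):
    o,d=ray(n,u,v,st); return o+d*(z-o[2])/d[2]
def tri(rs):
    A=sum(np.eye(3)-np.outer(d,d) for o,d in rs); b=sum((np.eye(3)-np.outer(d,d))@o for o,d in rs)
    p=np.linalg.solve(A,b); return p,[np.linalg.norm((np.eye(3)-np.outer(d,d))@(p-o)) for o,d in rs]
def proj(n,p,st=None):
    i=optics.camera_info(n); f=210/np.tan(np.radians(i["fov_y"])/2)
    if n=="wrist":
        T=np.eye(4);T[:3,:3]=R.from_quat(st["ee_rot"]).as_matrix();T[:3,3]=st["tool_pos"];M=np.linalg.inv(T@i["T_tool_cam"])
    else: M=i["world_to_cam"]
    c=M[:3,:3]@np.asarray(p)+M[:3,3]; return np.array([i["cx"]+f*c[0]/c[2],i["cy"]+f*c[1]/c[2]])
E
python3 - <<'E'
import cv2,numpy as np
a=cv2.imread("pics/scene0.png");b=cv2.imread("pics/side0.png")
z=lambda im,x,y,w,h:cv2.resize(im[y:y+h,x:x+w],(400,300),interpolation=cv2.INTER_CUBIC)
cv2.imwrite("pics/z0.png",np.vstack([np.hstack([z(a,205,155,100,75),z(a,310,240,100,75)]),np.hstack([z(b,250,205,100,75),z(b,220,130,100,75)])]))
E
```

```text
(no output)
```

View pics/z0.png

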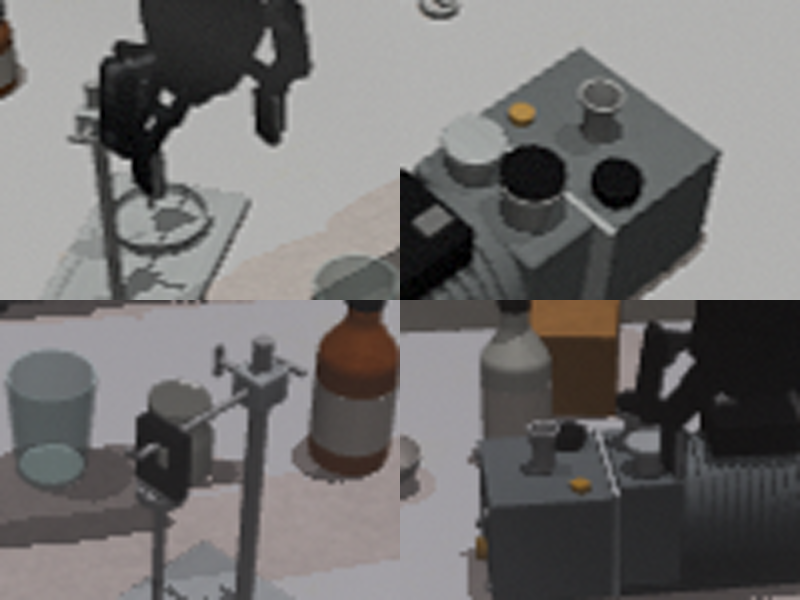

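```bash
python3 - <<'E'
from h import *
p,e=tri([ray("scene",360.5,263.2),ray("side",255.5,161.8)]); print("tube",p,e, plane("scene",360.5,263.2,.145),plane("side",255.5,161.8,.145))
print("eye",plane("side",290.7,244.3,.177))
h=plane("side",290.3,243.3,.1875);c=plane("side",315,226.2,.1875);t=plane("side",315.7,215,.22)
print(h,c,t,(c-h),np.degrees(np.arctan2(*(c-h)[1::-1])))
# pump axis direction: case top edges scene z=.108
P=[plane("scene",310+x/4,240+y/4,.108) for x,y in((180,48),(320,152),(214,232))]; print(np.round(P,3))
# base plate corners side
P=[plane("side",u,v,.01) for u,v in ((252,297),(286,320),(335,290),(303,271))]; print(np.round(P,3))
E
```

```text
tube [0.53994823 0.2749439  0.144389  ] [np.float64(0.0007305881131685167), np.float64(0.0007305881131685516)] [0.53955175 0.27532844 0.145     ] [0.54038948 0.2728446  0.145     ]
eye [ 0.57521875 -0.21250164  0.177     ]
[ 0.57235628 -0.2219521   0.1875    ] [ 0.64181819 -0.16388185  0.1875    ] [ 0.64124047 -0.16414975  0.22      ] [0.06946191 0.05807025 0.        ] 39.89566959832895
[[0.493 0.216 0.108]
 [0.49  0.335 0.108]
 [0.588 0.337 0.108]]
[[ 0.485 -0.201  0.01 ]
 [ 0.558 -0.285  0.01 ]
 [ 0.698 -0.203  0.01 ]
 [ 0.63  -0.122  0.01 ]]
```

Tube mouth is at about (0.540, 0.274, 0.145). The eye is at about (0.574, -0.214, 0.177), and the hook's +x heading is about 36°. I'll raise the arm, go above the handle, then turn by 54°.

```bash
python3 -m crank '[{"claw":-1,"offset":[0,0,-0.9],"turn":0},{"claw":-1,"offset":[0,0,-0.9],"turn":0},{"claw":-1,"offset":[-0.9,-0.32,0],"turn":0},{"claw":-1,"offset":[-0.9,-0.32,0],"turn":0},{"claw":-1,"offset":[-0.9,-0.32,0],"turn":0},{"claw":-1,"offset":[-0.9,-0.32,0],"turn":0},{"claw":-1,"offset":[-0.9,-0.32,0],"turn":0},{"claw":-1,"offset":[-0.85,-0.32,0],"turn":0},{"claw":-1,"offset":[0,0,0],"turn":1},{"claw":-1,"offset":[0,0,0],"turn":1}]' 20
python3 -m crank '[{"claw":-1,"offset":[0,0,0],"turn":1},{"claw":-1,"offset":[0,0,0],"turn":1},{"claw":-1,"offset":[0,0,0],"turn":1},{"claw":-1,"offset":[0,0,0],"turn":1},{"claw":-1,"offset":[0,0,0],"turn":1},{"claw":-1,"offset":[0,0,0],"turn":1},{"claw":-1,"offset":[0,0,0],"turn":1},{"claw":-1,"offset":[0,0,0],"turn":1},{"claw":-1,"offset":[0,0,0],"turn":1},{"claw":-1,"offset":[0,0,0],"turn":1}]'
python3 -m crank '[{"claw":-1,"offset":[0,0,0],"turn":1},{"claw":-1,"offset":[0,0,0],"turn":0.5},{"claw":-1,"offset":[0,0,0],"turn":0},{"claw":-1,"offset":[0,0,0],"turn":0}]'
python3 - <<'E'
from h import *
s=ctrl.observe(); M=R.from_quat(s["ee_rot"]).as_matrix(); print(s["tool_pos"],M.round(3).tolist())
im=optics.get_image("wrist"); cv2.imwrite("pics/w1.png",im)
print(proj("wrist",[.574,-.214,.198],s),proj("wrist",[.6415,-.164,.22],s))
E
```

```text
time_s: 1.1
tool_pos: [0.5723, -0.2157, 0.303]
ee_rot: [0.757, 0.654, -0.0, -0.0]
ft_force: [0.0, 0.9, -0.2]
finger_gap: 0.0856
grasp_force: 0.0
time_s: 2.1
tool_pos: [0.5729, -0.2139, 0.3028]
ee_rot: [0.934, 0.357, -0.0, -0.0]
ft_force: [0.4, 0.2, 0.2]
finger_gap: 0.0854
grasp_force: 0.0
time_s: 2.5
tool_pos: [0.5731, -0.2139, 0.303]
ee_rot: [0.951, 0.31, -0.0, -0.0]
ft_force: [0.0, -0.8, 0.1]
finger_gap: 0.0854
grasp_force: 0.0
[ 0.57307087 -0.21392719  0.30300641] [[0.808, 0.589, -0.001], [0.589, -0.808, 0.0], [-0.0, -0.0, -1.0]]
[285.14584761 198.1718056 ] [284.27901759  85.20865315]
```

View pics/w1.png

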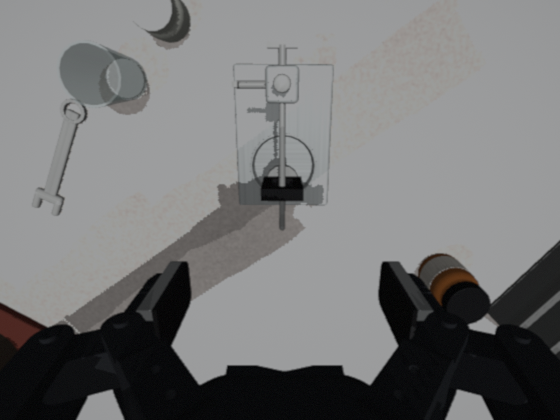

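The handle's top face is at about (282,184), the post top at (282,83) and the hook tip at (282,228). The hook runs straight along the image column, so the yaw is right.

```bash
python3 - <<'E'
from h import *
s=ctrl.observe(); M=R.from_quat(s["ee_rot"]).as_matrix()
im=cv2.imread("pics/w1.png"); g=im.max(2)
m=(g<45).astype(np.uint8); m[:165]=0;m[212:]=0;m[:,:250]=0;m[:,315:]=0
ys,xs=np.nonzero(m); print(xs.min(),xs.max(),ys.min(),ys.max())
print([ (r,int(np.median(g[r,265:278]))) for r in range(172,206,2)])
for v in (184,187,190): 
    p=plane("wrist",282,v,.198,s); print(v,p,M.T@(p-s["tool_pos"]))
p=plane("wrist",282.5,83,.22,s);print(p,M.T@(p-s["tool_pos"]))
E
```

```text
261 303 177 200
[(172, 129), (174, 136), (176, 89), (178, 9), (180, 10), (182, 9), (184, 8), (186, 8), (188, 10), (190, 23), (192, 23), (194, 22), (196, 17), (198, 10), (200, 32), (202, 83), (204, 87)]
184 [ 0.58195055 -0.20522064  0.198     ] [ 0.01235514 -0.00182273  0.10509394]
187 [ 0.57997809 -0.20665109  0.198     ] [ 0.0099186  -0.00182737  0.1050947 ]
190 [ 0.57799402 -0.20808997  0.198     ] [ 0.0074677  -0.00183204  0.10509546]
[ 0.64194479 -0.16233178  0.22      ] [ 0.08609348 -0.0011879   0.08307084]
```

The top face's centre is at about row 195, so the shift is about (+3, -1.5) mm. I'll descend 148 mm and grip.

```bash
python3 -m crank '[{"claw":-1,"offset":[0.08,-0.04,0.9],"turn":0},{"claw":-1,"offset":[0,0,0.9],"turn":0},{"claw":-1,"offset":[0,0,0.9],"turn":0},{"claw":-1,"offset":[0,0,0.6],"turn":0},{"claw":-1,"offset":[0,0,0.4],"turn":0},{"claw":-1,"offset":[0,0,0],"turn":0},{"claw":0.2,"offset":[0,0,0],"turn":0},{"claw":0.4,"offset":[0,0,0],"turn":0},{"claw":1,"offset":[0,0,0],"turn":0},{"claw":1,"offset":[0,0,0],"turn":0}]' 40
python3 -m crank '[{"claw":1,"offset":[0,0,0],"turn":0},{"claw":1,"offset":[0,0,0],"turn":0},{"claw":1,"offset":[0,0,0],"turn":0}]'
python3 - <<'E'
from h import *
a=optics.get_image("wrist");b=optics.get_image("side")
cv2.imwrite("pics/w2.png",np.hstack([cv2.resize(a[100:400,140:440],(400,400)),cv2.resize(b[190:340,230:380],(400,400),interpolation=cv2.INTER_CUBIC)]))
E
```

```text
time_s: 3.55
tool_pos: [0.5754, -0.211, 0.1565]
ee_rot: [0.951, 0.309, 0.001, 0.0]
ft_force: [0.4, 0.5, 3.1]
finger_gap: 0.0331
grasp_force: 40.8
time_s: 3.85
tool_pos: [0.5754, -0.211, 0.1564]
ee_rot: [0.951, 0.309, 0.001, 0.0]
ft_force: [-0.1, 0.0, 6.8]
finger_gap: 0.0334
grasp_force: 40.9
```

View pics/w2.png

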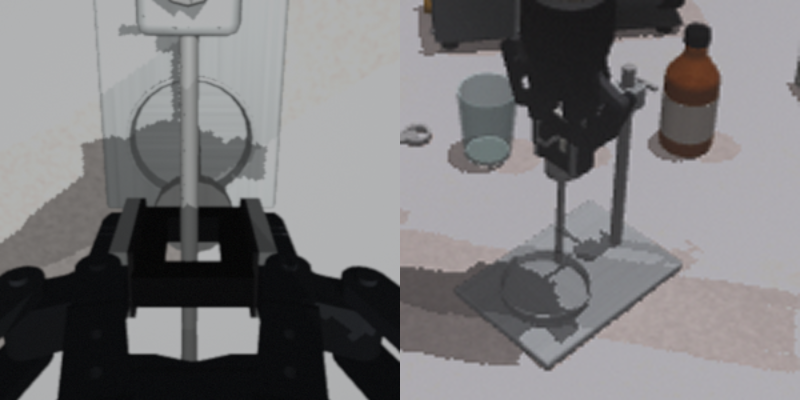

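The handle is gripped symmetrically with the hook through its eye (column ~190 in the crop), and the rod hangs upright. Now lift 15 mm, draw back 64 mm, then raise.

```bash
python3 -m crank '[{"claw":1,"offset":[0,0,-0.19],"turn":0},{"claw":1,"offset":[0,0,-0.19],"turn":0},{"claw":1,"offset":[0,0,0],"turn":0},{"claw":1,"offset":[0,0,0],"turn":0}]'
python3 -m crank '[{"claw":1,"offset":[-0.4,0,0],"turn":0},{"claw":1,"offset":[-0.4,0,0],"turn":0},{"claw":1,"offset":[-0.4,0,0],"turn":0},{"claw":1,"offset":[-0.4,0,0],"turn":0},{"claw":1,"offset":[0,0,0],"turn":0},{"claw":1,"offset":[0,0,-0.7],"turn":0},{"claw":1,"offset":[0,0,-0.9],"turn":0},{"claw":1,"offset":[0,0,-0.9],"turn":0},{"claw":1,"offset":[0,0,-0.9],"turn":0},{"claw":1,"offset":[0,0,0],"turn":0}]'
python3 - <<'E'
from h import *
s=ctrl.observe(); M=R.from_quat(s["ee_rot"]).as_matrix()
print(M.T@(np.array([.540,.2745,s["tool_pos"][2]])-s["tool_pos"])/.04)
a=optics.get_image("scene");b=optics.get_image("side")
cv2.imwrite("pics/w3.png",np.hstack([cv2.resize(a[100:300,160:360],(400,400)),cv2.resize(b[120:320,160:360],(400,400))]))
E
```

```text
time_s: 4.35
tool_pos: [0.5749, -0.2108, 0.1707]
ee_rot: [0.951, 0.309, 0.0, 0.0]
ft_force: [-0.5, 0.8, -1.2]
finger_gap: 0.0334
grasp_force: 40.5
time_s: 5.35
tool_pos: [0.525, -0.2492, 0.3121]
ee_rot: [0.951, 0.309, 0.004, 0.002]
ft_force: [0.7, -0.2, -1.3]
finger_gap: 0.033
grasp_force: 40.5
[  8.00131759 -10.36978907  -0.02789101]
```

View pics/w3.png

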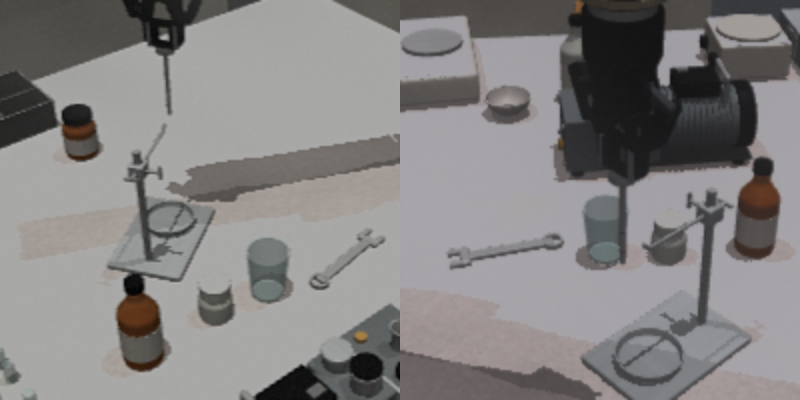

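The dipstick is free of the hook, with the tip at about z = 0.19. Carry it over to the tube.

```bash
python3 -m crank '[{"claw":1,"offset":[0.3,-0.38,0],"turn":0},{"claw":1,"offset":[0.57,-0.74,0],"turn":0},{"claw":1,"offset":[0.57,-0.74,0],"turn":0},{"claw":1,"offset":[0.57,-0.74,0],"turn":0},{"claw":1,"offset":[0.57,-0.74,0],"turn":0},{"claw":1,"offset":[0.57,-0.74,0],"turn":0},{"claw":1,"offset":[0.57,-0.74,0],"turn":0},{"claw":1,"offset":[0.57,-0.74,0],"turn":0},{"claw":1,"offset":[0.57,-0.74,0],"turn":0},{"claw":1,"offset":[0.57,-0.74,0],"turn":0}]'
python3 -m crank '[{"claw":1,"offset":[0.57,-0.74,0],"turn":0},{"claw":1,"offset":[0.57,-0.74,0],"turn":0},{"claw":1,"offset":[0.57,-0.74,0],"turn":0},{"claw":1,"offset":[0.57,-0.74,0],"turn":0},{"claw":1,"offset":[0.29,-0.37,0],"turn":0},{"claw":1,"offset":[0,0,0],"turn":0},{"claw":1,"offset":[0,0,0],"turn":0},{"claw":1,"offset":[0,0,0],"turn":0}]'
python3 - <<'E'
from h import *
s=ctrl.observe(); M=R.from_quat(s["ee_rot"]).as_matrix(); print(s["tool_pos"],M.round(4).tolist())
a=optics.get_image("scene");b=optics.get_image("side");w=optics.get_image("wrist")
for n,i in(("a",a),("b",b),("w",w)): cv2.imwrite(f"pics/r4{n}.png",i)
tip=s["tool_pos"]+np.array([0,0,-.1185])
for n in("scene","side"): print(n,proj(n,tip),proj(n,[.54,.2745,.145]))
A=a[160:300,290:430];B=b[60:200,190:330]
cv2.imwrite("pics/w4.png",np.hstack([cv2.resize(x,(400,400),interpolation=cv2.INTER_CUBIC) for x in (A,B)]))
E
```

```text
time_s: 6.45
tool_pos: [0.5324, 0.1086, 0.3049]
ee_rot: [0.951, 0.309, -0.001, -0.0]
ft_force: [1.1, 0.5, -0.6]
finger_gap: 0.0337
grasp_force: 40.4
time_s: 7.25
tool_pos: [0.5386, 0.2733, 0.3061]
ee_rot: [0.951, 0.308, -0.0, 0.0]
ft_force: [1.1, -0.5, -0.3]
finger_gap: 0.0336
grasp_force: 40.4
[0.5385536  0.2733419  0.30612377] [[0.8103, 0.586, -0.0003], [0.586, -0.8103, -0.0011], [-0.0009, 0.0007, -1.0]]
scene [362.1540276 250.3579509] [360.12832688 263.09181544]
side [254.75745936 149.93101478] [255.33459725 161.57944507]
```

View pics/w4.png

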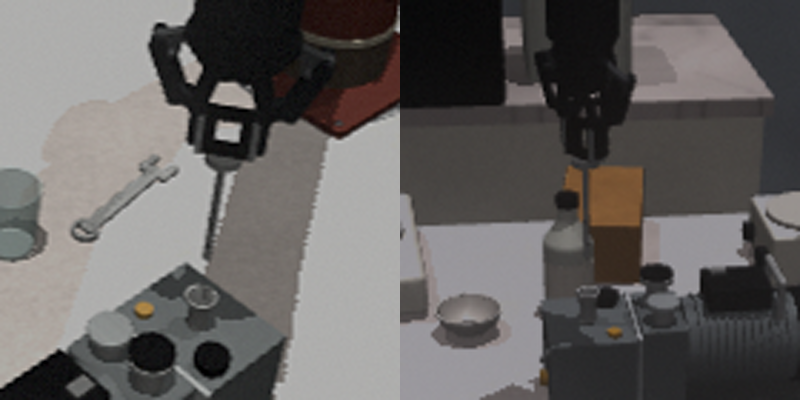

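Tip at (362.5,250) in the scene view, as predicted; the mouth is at (360.5,263). In plan they agree within ~2 mm. Apply a small correction and descend to just inside the funnel.

```bash
python3 -m crank '[{"claw":1,"offset":[0.045,0,0.3],"turn":0},{"claw":1,"offset":[0,0,0.3],"turn":0},{"claw":1,"offset":[0,0,0.3],"turn":0},{"claw":1,"offset":[0,0,0.3],"turn":0},{"claw":1,"offset":[0,0,0.2],"turn":0},{"claw":1,"offset":[0,0,0.15],"turn":0},{"claw":1,"offset":[0,0,0.1],"turn":0},{"claw":1,"offset":[0,0,0],"turn":0}]' 
python3 -m crank '[{"claw":1,"offset":[0,0,0.1],"turn":0},{"claw":1,"offset":[0,0,0.1],"turn":0},{"claw":1,"offset":[0,0,0],"turn":0}]'
```

```text
time_s: 8.2
tool_pos: [0.5395, 0.2762, 0.24]
ee_rot: [0.951, 0.309, -0.0, 0.0]
ft_force: [-0.5, -0.4, -0.9]
finger_gap: 0.0334
grasp_force: 40.4
time_s: 8.5
tool_pos: [0.5394, 0.2762, 0.232]
ee_rot: [0.951, 0.309, -0.0, 0.0]
ft_force: [0.4, 0.4, -2.0]
finger_gap: 0.0336
grasp_force: 40.4
```

```bash
python3 -m crank '[{"claw":1,"offset":[0,0,0.3],"turn":0},{"claw":1,"offset":[0,0,0.3],"turn":0},{"claw":1,"offset":[0,0,0.3],"turn":0},{"claw":1,"offset":[0,0,0.3],"turn":0},{"claw":1,"offset":[0,0,0.2],"turn":0},{"claw":1,"offset":[0,0,0.2],"turn":0},{"claw":1,"offset":[0,0,0],"turn":0}]' 
python3 -m crank '[{"claw":1,"offset":[0,0,0.1],"turn":0},{"claw":1,"offset":[0,0,0.1],"turn":0},{"claw":1,"offset":[0,0,0.1],"turn":0},{"claw":1,"offset":[0,0,0],"turn":0}]'
```

```text
time_s: 9.2
tool_pos: [0.539, 0.276, 0.1672]
ee_rot: [0.951, 0.309, -0.001, 0.0]
ft_force: [-0.9, 0.3, 0.4]
finger_gap: 0.0333
grasp_force: 40.4
time_s: 9.6
tool_pos: [0.5393, 0.2761, 0.1559]
ee_rot: [0.951, 0.309, -0.0, 0.0]
ft_force: [-0.8, -0.1, -0.8]
finger_gap: 0.0332
grasp_force: 40.4
```

```bash
python3 -m crank '[{"claw":1,"offset":[0,0,0.06],"turn":0},{"claw":1,"offset":[0,0,0.06],"turn":0},{"claw":1,"offset":[0,0,0],"turn":0}]'; python3 -m crank '[{"claw":1,"offset":[0,0,0.05],"turn":0},{"claw":1,"offset":[0,0,0],"turn":0}]';  python3 -m crank '[{"claw":1,"offset":[0,0,0.05],"turn":0},{"claw":1,"offset":[0,0,0],"turn":0}]'
```

```text
time_s: 9.9
tool_pos: [0.5399, 0.2764, 0.1536]
ee_rot: [0.951, 0.309, 0.001, -0.0]
ft_force: [-4.8, -2.2, 12.1]
finger_gap: 0.0335
grasp_force: 41.9
time_s: 10.1
tool_pos: [0.54, 0.2765, 0.1534]
ee_rot: [0.951, 0.309, 0.001, -0.0]
ft_force: [-10.6, -5.3, 25.1]
finger_gap: 0.0334
grasp_force: 43.3
time_s: 10.3
tool_pos: [0.5405, 0.2767, 0.1531]
ee_rot: [0.951, 0.309, 0.002, -0.0]
ft_force: [-13.6, -7.7, 35.8]
finger_gap: 0.0333
grasp_force: 44.5
```

```bash
python3 - <<'E'
from h import *
a=optics.get_image("scene");b=optics.get_image("side")
A=a[230:290,330:390];B=b[130:190,225:285]
cv2.imwrite("pics/w5.png",np.hstack([cv2.resize(x,(400,400),interpolation=cv2.INTER_CUBIC) for x in (A,B)]))
E
```

```text
(no output)
```

View pics/w5.png

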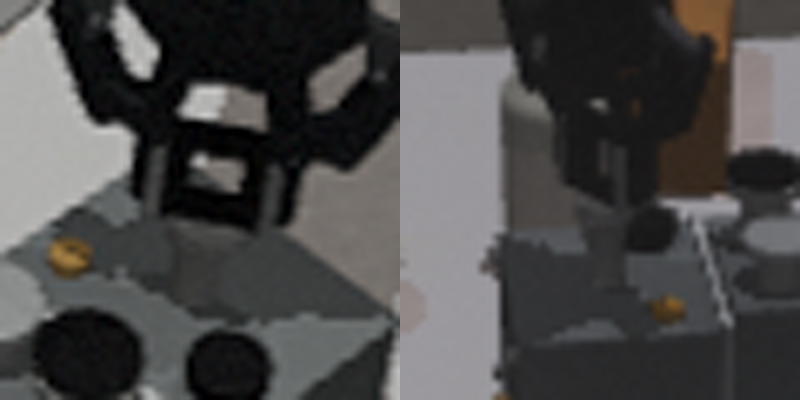

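The collar sits flush on the tube's mouth at (205,240) in the crop, at the expected height and with a 36 N push. Now I'll draw it right out.

```bash
python3 -m crank '[{"claw":1,"offset":[-0.02,0,-0.1],"turn":0},{"claw":1,"offset":[0,0,-0.4],"turn":0},{"claw":1,"offset":[0,0,-0.5],"turn":0},{"claw":1,"offset":[0,0,-0.5],"turn":0},{"claw":1,"offset":[0,0,-0.5],"turn":0},{"claw":1,"offset":[0,0,-0.5],"turn":0},{"claw":1,"offset":[0,0,-0.5],"turn":0},{"claw":1,"offset":[0,0,-0.3],"turn":0},{"claw":1,"offset":[0,0,-0.1],"turn":0},{"claw":1,"offset":[0,0,0],"turn":0}]'
python3 -m crank '[{"claw":1,"offset":[0,0,0],"turn":0},{"claw":1,"offset":[0,0,0],"turn":0}]'
python3 - <<'E'
from h import *
a=optics.get_image("scene")
s=ctrl.observe(); print(proj("scene",s["tool_pos"]+[0,0,-.1185]),s["tool_pos"])
cv2.imwrite("pics/w6.png",cv2.resize(a[190:290,310:410],(500,500),interpolation=cv2.INTER_CUBIC))
E
```

```text
time_s: 11.4
tool_pos: [0.539, 0.2759, 0.2836]
ee_rot: [0.951, 0.309, 0.0, -0.0]
ft_force: [0.2, -0.6, -1.9]
finger_gap: 0.0338
grasp_force: 40.4
time_s: 11.6
tool_pos: [0.5386, 0.2756, 0.2826]
ee_rot: [0.951, 0.309, -0.001, 0.0]
ft_force: [0.0, -0.3, -0.3]
finger_gap: 0.0331
grasp_force: 40.4
[361.72033205 257.67771918] [0.53864182 0.27561171 0.28272101]
```

View pics/w6.png

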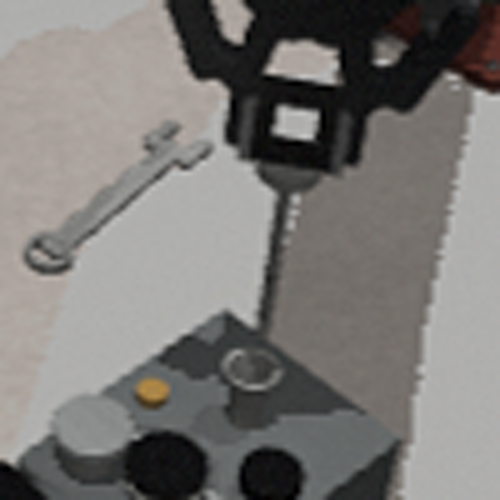

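Fully out (tip at about (363,257), above the mouth at (360,264)). The tool can't tilt, so I'll level the rod by levering it on the fixed tube rim. With a light grip and the tip ~12 mm inside the funnel, I'll swing the hand back along an arc so the handle pivots between the pads.

```bash
python3 -m crank '[{"claw":1,"offset":[0,0,0.3],"turn":0},{"claw":1,"offset":[0,0,0.3],"turn":0},{"claw":1,"offset":[0,0,0.2],"turn":0},{"claw":1,"offset":[0,0,0],"turn":0},{"claw":1,"offset":[-0.1,0,0],"turn":0},{"claw":1,"offset":[-0.1,0,0],"turn":0},{"claw":1,"offset":[-0.2,0,0.02],"turn":0},{"claw":1,"offset":[-0.2,0,0.02],"turn":0},{"claw":1,"offset":[-0.15,0,0.02],"turn":0},{"claw":1,"offset":[0,0,0],"turn":0}]' 20
python3 - <<'E'
from h import *
s=ctrl.observe(); M=R.from_quat(s["ee_rot"]).as_matrix(); print(M.T@(s["tool_pos"]-np.array([.54,.276,.2505])),s["wrist_torque"])
E
```

```text
time_s: 12.65
tool_pos: [0.5143, 0.2577, 0.2501]
ee_rot: [0.951, 0.309, 0.001, 0.0]
ft_force: [3.0, 0.1, 2.1]
finger_gap: 0.0336
grasp_force: 41.0
[-0.03152731 -0.00024929  0.00041105] [ 0.12631337 -0.84951343 -0.04030771]
```

```bash
python3 -m crank '[{"claw":1,"offset":[-0.2,0,0.07],"turn":0},{"claw":1,"offset":[-0.25,0,0.07],"turn":0},{"claw":1,"offset":[-0.25,0,0.1],"turn":0},{"claw":1,"offset":[-0.25,0,0.1],"turn":0},{"claw":1,"offset":[0,0,0],"turn":0}]' 20
python3 - <<'E'
from h import *
s=ctrl.observe(); M=R.from_quat(s["ee_rot"]).as_matrix(); print(M.T@(s["tool_pos"]-np.array([.54,.276,.2505])),s["wrist_torque"])
a=optics.get_image("scene");b=optics.get_image("side");w=optics.get_image("wrist")
A=a[190:290,330:430];B=b[110:190,195:275]
cv2.imwrite("pics/w7.png",np.hstack([cv2.resize(A,(400,400)),cv2.resize(B,(400,400))]))
G=s["tool_pos"]+np.array([0,0,.0215])
for th in (0,15,30,45): 
    d=np.radians(th); t=G+.139*(M[:,0]*np.sin(d)-np.array([0,0,np.cos(d)])); print(th,proj("scene",t),proj("side",t),proj("wrist",t,s))
cv2.imwrite("pics/w7w.png",w)
g=w.max(2)
for r in range(60,330,15): print(r,''.join('%4d'%v for v in g[r,255:315:3]))
E
```

```text
time_s: 13.15
tool_pos: [0.4824, 0.2349, 0.2349]
ee_rot: [0.951, 0.309, -0.001, 0.0]
ft_force: [2.4, -0.2, -0.3]
finger_gap: 0.0331
grasp_force: 42.3
[-0.07072077 -0.00055459  0.01575691] [ 0.06441861 -0.5379851  -0.01041405]
0 [363.22195079 251.71904772] [238.84482204 175.61805676] [284.38061127 194.25660616]
15 [361.61515442 260.05211111] [247.29897982 170.81859423] [284.38984408 152.02808568]
30 [360.45639132 265.65293652] [254.93088397 163.9119459 ] [284.38582775 108.29408426]
45 [359.86271618 267.89943907] [261.36096684 155.31708345] [284.36394823  61.50227947]
60   47  47  48  49  50  52  53  47  32 101 143 143 143 142 144 145 144 144 143 143
75  145 145 143 141 138 143 142 141 144 144 144 145 145 145 146 143 142 142 142 144
90  144 145 144 144 145 145 146 146 150 162 171 176 173 141 127 128 129 129 129 129
105  140 140 142 144 148 174  95  84  75  48  46  47  46  57  74  81 120 169 125 126
120  138 136 136 139 129 144 170  99  95 108 121 104  88  89  94 109 171 141 126 137
135  136 136 137 138 138 138 137 135  84 110 121 106 120 123 122 124 123 125 125 125
150  134 135 134 136
[... 299 characters left out ...]
 160 164 129 131 130
210  146 144 144 145 144 142 143 140  68  73  79  77 103 143 143 142 160 157 142 141
225  138  83  96 102 108 120 127 129 137 139 139 141 136 126 123 116 112 107 103 120
240   10  13  13  13  12  12  12  12  13  11   9  14  11  13  18  21  16  22  23  20
255   12   9   9  10  14  11  11   9  11   9  11  13  10  14  11   9  13  13  12  10
270   13  14  11  69 147 145 143 142 140 144 143 143 146 185 184 184 176  11   8  12
285   12  13  11  94 141 140 143 143 142 142 141 137 167 184 185 185 184  45  13  12
300   12  13  11 140 144 148 147 146 146 147 147 176 184 184 184 184 184  97  11  10
315   12  10  10   9  10  10   9  12  10  10  13  12   9  12  11  13  12  10  10   8
```

The rod now reaches into the mouth at wrist row ~115, about 30° of tilt as planned. Pivoting works at low force, so I'll continue the arc.

```bash
python3 -m crank '[{"claw":1,"offset":[-0.225,0,0.15],"turn":0},{"claw":1,"offset":[-0.225,0,0.15],"turn":0},{"claw":1,"offset":[-0.195,0,0.19],"turn":0},{"claw":1,"offset":[-0.195,0,0.19],"turn":0},{"claw":1,"offset":[-0.16,0,0.22],"turn":0},{"claw":1,"offset":[-0.16,0,0.22],"turn":0},{"claw":1,"offset":[0,0,0],"turn":0}]'
python3 - <<'E'
from h import *
s=ctrl.observe(); M=R.from_quat(s["ee_rot"]).as_matrix(); print(M.T@(s["tool_pos"]-np.array([.54,.276,.2505])))
E
python3 -m crank '[{"claw":1,"offset":[-0.11,0,0.25],"turn":0},{"claw":1,"offset":[-0.11,0,0.25],"turn":0},{"claw":1,"offset":[-0.07,0,0.265],"turn":0},{"claw":1,"offset":[-0.07,0,0.265],"turn":0},{"claw":1,"offset":[0,0,0],"turn":0}]'
python3 - <<'E'
from h import *
s=ctrl.observe(); M=R.from_quat(s["ee_rot"]).as_matrix(); print(M.T@(s["tool_pos"]-np.array([.54,.276,.2505])))
E
```

```text
time_s: 14.0
tool_pos: [0.445, 0.2076, 0.1893]
ee_rot: [0.951, 0.309, -0.001, 0.0]
ft_force: [-0.2, -0.1, 1.6]
finger_gap: 0.0339
grasp_force: 40.7
[-0.11688144 -0.00042999  0.06154472]
time_s: 14.5
tool_pos: [0.4335, 0.1994, 0.1478]
ee_rot: [0.951, 0.309, -0.002, 0.0]
ft_force: [-1.6, -0.9, 1.8]
finger_gap: 0.0335
grasp_force: 38.0
[-0.13090845 -0.00054492  0.10313297]
```

```bash
python3 -m crank '[{"claw":1,"offset":[-0.02,0,0.26],"turn":0},{"claw":1,"offset":[-0.02,0,0.26],"turn":0},{"claw":1,"offset":[0,0,0],"turn":0},{"claw":1,"offset":[0,0,0],"turn":0}]'
python3 -m crank '[{"claw":1,"offset":[0,0,-0.3],"turn":0},{"claw":1,"offset":[0,0,-0.6],"turn":0},{"claw":1,"offset":[0,0,-0.6],"turn":0},{"claw":1,"offset":[0,0,-0.6],"turn":0},{"claw":1,"offset":[0,0,-0.4],"turn":0},{"claw":1,"offset":[0,0,0],"turn":0},{"claw":1,"offset":[0,0,0],"turn":0},{"claw":1,"offset":[0,0,0],"turn":0}]'
python3 - <<'E'
from h import *
s=ctrl.observe(); M=R.from_quat(s["ee_rot"]).as_matrix()
G=s["tool_pos"]+np.array([0,0,.0215])
a=optics.get_image("scene");b=optics.get_image("side");w=optics.get_image("wrist")
for th in (75,80,85,90,95): 
    d=np.radians(th); f=lambda l:G+l*(M[:,0]*np.sin(d)-np.array([0,0,np.cos(d)])); print(th,*[np.round([proj(n,f(.03),s),proj(n,f(.139),s)],1).tolist() for n in("scene","side","wrist")])
d=np.pi/2; 
A=a[160:300,290:430];B=b[60:200,160:300]
cv2.imwrite("pics/w8.png",np.hstack([cv2.resize(x,(400,400),interpolation=cv2.INTER_CUBIC) for x in (A,B)]))
cv2.imwrite("pics/r8a.png",a);cv2.imwrite("pics/r8b.png",b);cv2.imwrite("pics/r8w.png",w)
E
```

```text
time_s: 14.9
tool_pos: [0.433, 0.1989, 0.1285]
ee_rot: [0.951, 0.309, -0.001, 0.0]
ft_force: [-0.3, -0.1, 1.5]
finger_gap: 0.0331
grasp_force: 37.6
time_s: 15.7
tool_pos: [0.4329, 0.1989, 0.228]
ee_rot: [0.951, 0.309, -0.001, 0.0]
ft_force: [0.9, -0.4, -1.8]
finger_gap: 0.033
grasp_force: 37.4
75 [[370.6, 207.7], [363.9, 244.2]] [[229.2, 142.9], [255.4, 142.0]] [[284.1, 219.2], [284.2, -49.5]]
80 [[370.7, 207.1], [364.3, 241.4]] [[229.3, 142.1], [256.0, 138.4]] [[284.1, 220.2], [284.2, -71.5]]
85 [[370.8, 206.4], [364.9, 238.1]] [[229.3, 141.2], [256.3, 134.7]] [[284.0, 221.8], [284.1, -94.8]]
90 [[371.0, 205.6], [365.5, 234.4]] [[229.3, 140.4], [256.4, 131.1]] [[284.0, 223.9], [284.0, -119.6]]
95 [[371.1, 204.7], [366.1, 230.3]] [[229.2, 139.6], [256.3, 127.5]] [[284.0, 226.7], [283.9, -146.1]]
```

View pics/w8.png

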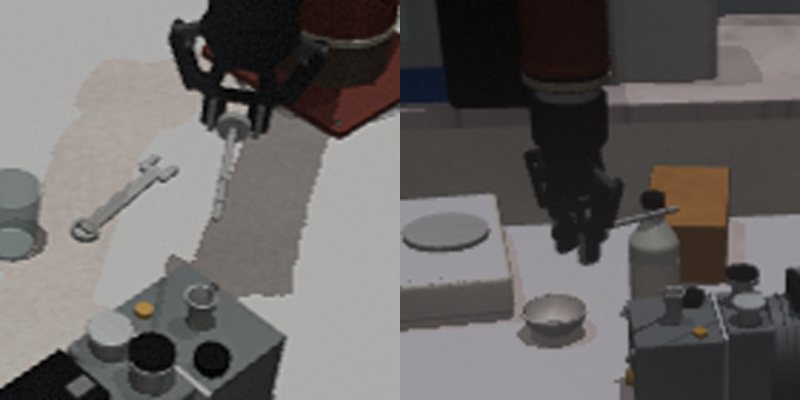

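The dipstick is clear of the pump with its rod nearly level: tip at about (366,236) in the scene view and (257,133) in the side view. Now I'll measure the residual tilt.

```bash
python3 - <<'E'
from h import *
a=cv2.imread("pics/r8a.png");b=cv2.imread("pics/r8b.png");w=cv2.imread("pics/r8w.png")
gb=b.max(2);ga=a.max(2)
print("side");print(np.array(gb[128:144,230:262]))
print("scene");print(np.array(ga[206:240,360:378]))
E
```

```text
side
[[ 24  24  24  27  29  28  26  39  74  74  74  71  73  69  43  27  28  29
   27  28  28  32  61 120 122 122 121 120 119 121 120 123]
 [ 24  25  25  30  29  25  32  58  75  73  72  73  73  69  38  23  27  24
   27  27  27  26  57 121 122 122 123 120 117 120 121 123]
 [ 24  25  26  27  26  24  32  60  74  74  74  74  74  69  38  23  24  26
   25  23  25  27  58 123 124 125 124 123 121 123 123 125]
 [ 25  24  25  26  25  25  41  72  75  75  74  75  72  70  50  25  24  25
   24  24  24  24  52 123 122 123 123 124 124 123 125 125]
 [ 25  25  25  24  25  25  39  74  74  75  73  73  72  72  64  27  26  25
   24  24  24  31  63 101 123 122 116 119 127 127 126 126]
 [ 26  26  25  24  26  31  56  73  73  73  73  72  72  73  70  55  49  50
   41  50  77 102 105  79  92  79  67  84 126 126 126 128]
 [ 26  25  26  26  25  31  59  73  73  72  72  73  73  74  74  73  69  91
  109  98  88  77  64  50  66  81 100 124 130 127 126 127]
 [ 26  25  25  27  28  40  73  75  72  73  73  80  95 108 112  99  85  60
   67  57  54  57  72 118 119 123 129 131 130 127 126 125]
 [ 27  27  28  27  27  41  74  
[... 2890 characters left out ...]
115 117 119 118 119 118]
 [171 171 173 174 149 117 143 125 102 118 115 113 114 115 118 116 117 120]
 [171 172 172 175 155 126 144 122 106 115 114 114 116 117 118 118 116 117]
 [172 170 172 173 153 129 140 115 103 118 117 117 118 119 119 116 116 114]
 [171 172 173 159 130 133 139 123 118 119 117 115 116 117 115 117 115 116]
 [172 171 174 162 134 141 133 108 118 117 117 116 115 118 119 116 117 119]
 [173 174 175 141  80 103 102 101 118 117 116 116 116 117 117 116 118 116]
 [172 173 153 115 103  78 100 117 119 114 115 112 115 117 116 115 117 119]
 [174 174 151 110 117 119 118 119 117 117 117 118 116 117 118 118 118 113]
 [173 154 110 114 114 115 117 115 115 114 116 118 117 118 118 117 116 116]]
```

The side-view slope of -0.247 gives about 85°, so the tip droops ~5°. One more press on the rim, 12 mm lower, then lift and re-measure.

```bash
python3 -m crank '[{"claw":1,"offset":[0,0,0.6],"turn":0},{"claw":1,"offset":[0,0,0.6],"turn":0},{"claw":1,"offset":[0,0,0.6],"turn":0},{"claw":1,"offset":[0,0,0.4],"turn":0},{"claw":1,"offset":[0,0,0.2],"turn":0},{"claw":1,"offset":[0,0,0.2],"turn":0},{"claw":1,"offset":[0,0,0.2],"turn":0},{"claw":1,"offset":[0,0,0],"turn":0},{"claw":1,"offset":[0,0,0],"turn":0}]'
python3 -m crank '[{"claw":1,"offset":[0,0,-0.3],"turn":0},{"claw":1,"offset":[0,0,-0.6],"turn":0},{"claw":1,"offset":[0,0,-0.6],"turn":0},{"claw":1,"offset":[0,0,-0.6],"turn":0},{"claw":1,"offset":[0,0,-0.6],"turn":0},{"claw":1,"offset":[0,0,-0.4],"turn":0},{"claw":1,"offset":[0,0,-0.2],"turn":0},{"claw":1,"offset":[0,0,0],"turn":0},{"claw":1,"offset":[0,0,0],"turn":0},{"claw":1,"offset":[0,0,0],"turn":0}]'
python3 - <<'E'
from h import *
s=ctrl.observe(); M=R.from_quat(s["ee_rot"]).as_matrix()
G=s["tool_pos"]+np.array([0,0,.0215])
a=optics.get_image("scene");b=optics.get_image("side")
for th in (80,85,90,95): 
    d=np.radians(th); f=lambda l:G+l*(M[:,0]*np.sin(d)-np.array([0,0,np.cos(d)])); q=[[proj(n,f(.03)),proj(n,f(.139))] for n in("scene","side")]; k=q[1][1]-q[1][0]; print(th,np.round(q,1).tolist(),k[1]/k[0])
u,v=np.round(proj("side",G+.085*M[:,0])).astype(int);print(u,v)
print(b.max(2)[v-9:v+10,u-13:u+17])
u,v=np.round(proj("scene",G+.139*M[:,0])).astype(int);print(u,v)
print(a.max(2)[v-8:v+9,u-6:u+8])
E
```

```text
time_s: 16.75
tool_pos: [0.4336, 0.1992, 0.1173]
ee_rot: [0.951, 0.309, 0.0, -0.0]
ft_force: [-1.2, -0.9, 1.2]
finger_gap: 0.0333
grasp_force: 37.7
time_s: 17.75
tool_pos: [0.433, 0.1989, 0.248]
ee_rot: [0.951, 0.309, -0.001, 0.0]
ft_force: [-0.0, 1.1, -1.8]
finger_gap: 0.0332
grasp_force: 37.5
80 [[[371.8, 200.8], [365.4, 235.1]], [[229.0, 135.9], [256.0, 132.5]]] -0.12576506528511208
85 [[[371.9, 200.1], [365.9, 231.7]], [[229.0, 135.1], [256.3, 128.8]]] -0.22918921160149391
90 [[[372.0, 199.2], [366.5, 227.9]], [[229.0, 134.2], [256.4, 125.1]]] -0.3323385480904501
95 [[[372.2, 198.4], [367.2, 223.7]], [[229.0, 133.4], [256.2, 121.5]]] -0.43679905277873604
243 130
[[ 25  23  23  28  28  26  27  48  72  71  73  74  73  72  73  74  75  82
  119 117 118 119 116 115 115 118 120 120 122 123]
 [ 24  23  25  29  27  24  30  58  73  74  73  74  73  74  74  75  72  69
  119 117 119 120 118 114 104 122 124 114 123 123]
 [ 23  23  25  25  26  23  35  70  74  73  73  74  74  74  74  74  72  83
  124 119 117 108 117  97 106  93  79  82 120 119]
 [ 24  24  26  25  27  25  40  73  72  73  74  74 
[... 2262 characters left out ...]
1 172 174 149 106 122 109 100 116 114 116 115 116]
 [171 169 170 172 151  94  70  78 106 116 112 114 115 114]
 [171 172 172 170 174 178 155 118 119 117 115 116 119 116]
 [170 172 171 171 174 153 112 113 117 118 117 114 116 114]
 [172 173 172 172 174 154 112 115 118 120 119 116 117 116]
 [171 171 171 173 172 151 112 118 117 117 117 116 116 115]
 [171 170 171 173 151 108 114 114 117 116 114 115 116 117]
 [170 171 171 173 156 113 116 115 115 114 114 115 118 117]
 [172 172 172 174 153 118 117 118 117 116 117 117 116 119]
 [172 173 173 152 111 115 116 116 118 117 115 116 117 116]
 [171 173 175 152 112 115 116 115 118 117 116 114 116 117]
 [174 172 150 112 113 116 117 116 118 117 115 117 118 116]]
```

Slope is now -0.36, about 91°: level within ~2°, at z ≈ 0.27 m and clear of everything. I'll hold for a moment, check for creep, then hand in.

```bash
python3 -m crank '[{"claw":1,"offset":[0,0,0],"turn":0},{"claw":1,"offset":[0,0,0],"turn":0},{"claw":1,"offset":[0,0,0],"turn":0},{"claw":1,"offset":[0,0,0],"turn":0},{"claw":1,"offset":[0,0,0],"turn":0},{"claw":1,"offset":[0,0,0],"turn":0},{"claw":1,"offset":[0,0,0],"turn":0},{"claw":1,"offset":[0,0,0],"turn":0},{"claw":1,"offset":[0,0,0],"turn":0},{"claw":1,"offset":[0,0,0],"turn":0}]'
python3 - <<'E'
from h import *
b=optics.get_image("side").max(2); print(b[124:131,234:256])
print(ctrl.job_done())
E
```

```text
time_s: 18.85
tool_pos: [0.4334, 0.1992, 0.2489]
ee_rot: [0.951, 0.309, -0.0, -0.0]
ft_force: [0.9, -0.2, -0.8]
finger_gap: 0.0335
grasp_force: 37.5
[[ 24  24  39  73  73  72  73  75  74  74  73  72  73  80 120 123 110  96
   79  53  56  82]
 [ 24  30  57  73  73  72  74  74  72  72  76  91  90  84  98  82  63  58
   73  73 114 116]
 [ 25  32  60  74  73  73  73  76  91 100 113  99  80  57  53  41  62 113
  115 114 119 118]
 [ 26  35  71  73  77  89  99 114 101  85  70  55  42  33  29  27  33  52
   84 120 119 120]
 [ 26  42  80  99 119 104  88  73  60  57  41  28  27  28  28  28  27  31
   62 118 121 120]
 [ 42  93 105  90  78  60  56  60  71  69  38  25  26  27  27  27  28  26
   57 119 121 123]
 [ 35  65  62  55  58  64  71  72  75  69  40  24  23  24  26  26  26  28
   56 121 124 124]]
the job is handed in; nothing more can be done
None
```

The dipstick was lifted off the hook, pushed down until its collar seated on the tube mouth, drawn right out, and handed in at about 19 s held still and level to about 2° at z ≈ 0.27 m, clear of everything; since the tool cannot tilt, I levelled it after drawing it out by levering the rod on the fixed tube rim, so it touched the mouth again before the final lift.

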